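# Tighten a compression nut finger-tight plus a quarter turn

### The job

Run the brass compression nut on the manifold block down clockwise with the fingers until it is finger-tight, and no further. Then put the big end of the larger ring spanner over it and tighten it one more quarter turn (90 degrees) with the spanner, without pressing hard. Lift the spanner off, lay it flat on the bench where it lay before, let go, and leave everything else on the bench where it is.

Things in the scene. Friction and masses are not known exactly. Their poses are not given: they have to be found in the camera images.
- nut_mid (a point): centre of the brass hexagonal nut on the manifold: 32 mm across flats, 30 mm high, axis upright; x axis out through the middle of a flat (flats every 60 degrees), z up. Its upper 6 mm taper in by 3.5 mm a side; a 13 mm steel tube stub stands 16 mm out of its top. Clockwise from above tightens; it does not sink. It runs freely (0.05 N m) for 0.5 to 1.4 rad, differing each time, shown by no reading
- seal (a joint): take-up of the seal under the nut, rad: 0 while the nut still runs freely; then it takes about 0.22 N m while it moves and reads 0.12 at its stop, when the nut is finger-tight; turning back anticlockwise undoes it
- nut (a joint): turn of the nut past finger-tight, rad, clockwise: 0 until the finger-tight nut is forced on, which takes up to 0.9 N m while it moves (at the stop a hand that pauses still feels 0.3 to 0.5 N m, before it under 0.15); 1.571 after a quarter turn more. The nut stays where it is left
- manifold: aluminium block 56 x 220 x 30 mm (x, y, z) fixed to the bench, origin at the centre of its underside; the nut stands above its middle on a fixed round flange, 41 mm across, its top 50 mm above the bench (16 mm below nut_mid), which stops the spanner. Two low plugs, up to 44 mm above the bench, stand 75 mm either side along y
- spanner_mid (a point): middle of the shank of the larger steel double-ended offset ring spanner (215 mm long, 0.2 to 0.34 kg), the place to grip, 27 mm above the bench as it lies flat; shank 12 mm wide, 14 mm high, straight for 45 mm either side, its underside 20 mm above that of the rings. x axis along the shank to the big ring, z up. It lies on one side of the manifold, the smaller spanner on the other
- spanner_ring (a point): centre of the big ring of that spanner, 85 mm from spanner_mid along x and 20 mm lower; the ring is 14 mm thick, 48 mm wide, with a hexagonal hole 33.6 mm across flats (0.8 mm clear of the nut on each side), a flat facing along the spanner's x. The ring at the other end is too small for the nut (24.6 mm)
- small_spanner_mid (a point): middle of the shank of the smaller ring spanner (about 168 mm long), 22 mm above the bench: fits nothing here, leave alone
- spare_nut (a point): centre of a spare brass nut (32 mm across flats, 30 mm high) standing loose on the bench: leave alone
- reagent: white reagent bottle, 48 mm diameter, 115 mm high, origin at its foot: leave alone
- plate: purple 85 x 125 x 30 mm tube plate, origin at its foot: leave alone
- tipbox: white and blue pipette tip box, 85 x 120 x 71 mm, origin at its foot: leave alone
- sprayer: clear spray bottle, 76 mm diameter, 190 mm high, origin at its foot: leave alone
There are look-alikes about, which are no part of the job. Leave any brown, orange or red look-alike of the manifold alone.

How it is judged (in metres and radians):
On the way, in this order (a step that is already met when the one before it is completed fails the run):
1. the nut is finger-tight: its seal taken up and not forced on more than 0.25 rad (value of joint seal above 0.09 rad and value of joint nut below 0.25 rad), for 0.1 s.
2. the big ring of the larger spanner is down round the nut, before any more than 0.3 rad of extra turn (horizontal distance between spanner_ring and nut_mid below 0.004 m and z of spanner_ring in the frame of nut_mid below 0 m and angle between spanner_ring's own z axis and vertical below 0.14 rad and value of joint nut below 0.3 rad), for 0.1 s.
3. with the spanner on it, the nut is a quarter turn (1.27 to 1.87 rad) past finger-tight (horizontal distance between spanner_ring and nut_mid below 0.004 m and z of spanner_ring in the frame of nut_mid below 0 m and angle between spanner_ring's own z axis and vertical below 0.14 rad and value of joint nut between 1.27 and 1.87 rad), for 0.1 s.
At the end, for the whole second after the job is handed in: the nut sits finger-tight plus 1.27 to 1.87 rad (90 degrees, 17 either way); the larger spanner lies flat on the bench (within 0.1 rad), at rest, its middle within 60 mm of where it lay at the start (value of joint seal above 0.08 rad and value of joint nut between 1.27 and 1.87 rad and distance of spanner_mid from where it was at the start of the episode below 0.06 m and angle between spanner_mid's own z axis and vertical below 0.1 rad and linear speed of spanner below 0.02 m/s); the robot touches nothing.
It fails at once if the nut is forced more than 0.25 rad past finger-tight with the fingers (value of joint nut above 0.25 rad and contact force between the fingers and nut above 3 N).
It fails at once if the nut is overtightened, more than 1.95 rad past finger-tight (value of joint nut above 1.95 rad).
It fails at once if the spanner bears on the nut or the manifold with more than 140 N (contact force between spanner and manifold above 140 N).
It fails at once if a bystander (smaller spanner, spare nut, bottle, plate, tip box or sprayer) is shifted by more than 30 mm (distance of any of small_spanner_mid, spare_nut, reagent, plate, tipbox, sprayer from where it was at the start of the episode above 0.03 m).
It also fails if it takes over 72 s, if anything falls off the work surface, if the arm or the gripper's body presses on something with over 40 N, if the wrist force passes 120 N, or if a joint passes its speed limit or range.

### The arm

A 7-joint arm with a two-finger parallel gripper is mounted at the origin on the work surface. World frame = base frame: x ahead of the robot, y to its left, z up, the work surface at z = 0. Lengths are in mm, angles in rad, forces in N, time in s.
With the tool pointing down it reaches from about 400 to 875 mm from the base axis. Payload 4.4 kg.
Tool frame: the origin (TCP) lies at the very end of the fingers, on their centre line; the grasp point (between the pads) lies 19 mm behind it; x points along the fingers, y is the direction in which the jaws open and shut, and the axes are right-handed (so a half turn about x gives the same grasp; the last joint's range is limited). The gripper opens to 85 mm and grips with 20 to 120 N. Pads are 22 mm wide; open, the fingers measure 114 mm over their backs; the gripper's body (76 mm by 85 mm) begins 54 mm behind the grasp point. The pads swing forward as they close: fully open they stand 13 mm farther back than shut.
Start: joints at [-1.187, 0.628, 0.038, 1.517, -0.027, 0.996, -0.02], TCP at [282.59, 585.372, 231.313] pointing down, gripper open.
Joint ranges: [-3.06, 3.06], [-0.37, 2.12], [-1.25, 1.32], [0.18, 2.47], [-1.1, 4.24], [0.23, 1.98], [-2.94, 2.94]. Speed limits (rad/s): [2.57, 2.57, 3.14, 3.14, 3.14, 3.14, 3.14].

### API

Orientations are given as a unit quaternion [w, x, y, z].
In Python, from cell import * gives the robot as it stands.
- The arm moves only by the tool drive_tool, never from a script. Its argument "deltas" is a list of rows, each an object of numbers: "ax", "ay", "az": the turn, a rotation vector about the tool's x, y, z in degrees; "x", "y", "z": the shift along the tool's x, y, z in m; "claw": the finger opening in m, from 0 to 0.0854. In form: [{"ax": .., "ay": .., "az": .., "x": .., "y": .., "z": .., "claw": ..}, ...]. A call has 1 to 5 rows; each row shifts and turns the commanded pose from where the row before left it, along the tool's axes as they then stand; what a row does not reach is not made up. A row lasts 1/8 s, in which the tool goes at most 62.5 mm and 10.7 degrees, less where a joint would pass 70% of its speed; a pose out of reach is approached as far as the arm can. A call is refused whole if a number of a shift passes 0.0625 or a number of a turn 10.7, either way. A call with a gripper value outside its range is refused whole. The fingers move at their own pace and stop on an object; "newtons" is the grip in N (left out, the last holds). Time passes only in rows, so rows that do not move let the fingers close. It gives the time, the measured TCP pose, the force and the opening at its end, in the units of the state.
- state(): the state, without advancing time (a new reading comes with each control period).
- read_camera(name): name is "side" or "top" or "wrist"; returns a dict with "img" (480x640x3 uint8, red, green, blue), "fx", "fy", "cx", "cy" (pixels), "position" and "attitude" of the camera in the world. Camera axes: x right, y up, looking along -z (the intrinsics and any distortion apply to the point x, -y, -z); pixel columns grow to the right and rows downward; lengths in mm; the calibration is good to about 2 mm. A picture is of the moment at which its call begins. There is no depth.
- close_job(): hands the job in, once; it reports no verdict.
The state is a dict: "clock": time; "q": joint angles; "qvel": joint speeds; "tau": joint torques, N m; "ee_pos": TCP position; "tool_rot": TCP orientation; "force": force on the tool from outside, world axes, zero at the start; "wrist_torque": the same for the moment, N m; "grip_width": opening from 0.0 (shut) to 1.0 (fully open).
Only numpy, scipy, OpenCV 4.12 (cv2) and the standard library are available. Lean on these libraries where they do the work, as an engineer would, in place of code of your own. Each camera call takes 0.05 s, during which the arm holds its last target. There are 200 camera calls.

## Working session

There is one attempt and no reset: what is moved stays moved. The work goes in short steps, Python scripts to look and compute and a tool call to move; the robot and the scene stay as the last step left them, time stands still between calls to the robot, and variables do not carry over. Pictures are saved under pics/ and viewed, about 8 in all and at most 12, crops included, and the job is handed in when it is done.

Besides the shell and the picture viewer there is one more tool, called after "Call:" as name(argument=value, ...), one argument or row to a line, values as JSON. drive_tool: Moves the arm, as the interface text tells. Its arguments: {"type":"object","properties":{"deltas":{"type":"array","items":{"type":"object","properties":{"ax":{"type":"number"},"ay":{"type":"number"},"az":{"type":"number"},"x":{"type":"number"},"y":{"type":"number"},"z":{"type":"number"},"claw":{"type":"number"}}}},"newtons":{"type":"number"}},"required":["deltas"]}

```bash
ls; mkdir -p pics; cat > h.py <<'E'
from cell import *
import numpy as np, cv2
from scipy.spatial.transform import Rotation as R
def rot(q): return R.from_quat([q[1],q[2],q[3],q[0]])
def cam(n,f=None):
    c=read_camera(n)
    if f: cv2.imwrite('pics/'+f,c['img'][:,:,::-1])
    return c
def ray(c,u,v):
    d=rot(c['attitude']).apply([(u-c['cx'])/c['fx'],-(v-c['cy'])/c['fy'],-1]); return np.array(c['position']),d
def px(c,u,v,z):
    p,d=ray(c,u,v); return p+d*(z-p[2])/d[2]
def proj(c,P):
    q=rot(c['attitude']).inv().apply(np.array(P)-c['position']); return c['cx']+c['fx']*q[0]/-q[2], c['cy']-c['fy']*q[1]/-q[2]
E
python3 - <<'E'
from h import *
s=state();print(s)
for n in('top','side'):
    c=cam(n,n+'1.png');print({k:v for k,v in c.items() if k!='img'})
E
```

```text
pics
{'clock': 0.0, 'q': array([-1.18679632,  0.62931451,  0.03845644,  1.51835851, -0.0269846 ,
        0.99630933, -0.02000661]), 'qvel': array([-1.12112373e-03, -4.66139229e-04,  4.67233627e-04, -9.18833496e-04,
       -1.21593010e-03, -4.90104731e-05, -1.08159907e-03]), 'tau': array([ 4.62803018e-04, -5.63410699e+01,  1.22599114e+00, -1.93440807e+01,
        1.09496748e-02,  1.05620432e-02,  9.18709333e-06]), 'ee_pos': array([282.32616696, 584.79562495, 230.41289299]), 'tool_rot': array([ 0.68916602,  0.15704612,  0.68943043, -0.15834264]), 'force': array([-0.65363411, -0.67463184,  0.05748536]), 'wrist_torque': array([0.01060746, 0.02510264, 0.00588739]), 'grip_width': 0.9974151097941218}
{'fx': 538.8127975745198, 'fy': 538.8127975745198, 'cx': 304.6433388036768, 'cy': 234.14592404220446, 'position': array([ 329.06343702,   30.02829159, 1256.38466451]), 'attitude': array([ 0.70727222,  0.05366819, -0.06150422, -0.7022129 ])}
{'fx': 498.14807664596646, 'fy': 498.14807664596646, 'cx': 329.41016416707384, 'cy': 241.48357812381948, 'position': array([ -33.43871385, -776.01379854,  689.52532798]), 'attitude': array([ 0.83737562,  0.45588664, -0.13831632, -0.26802619])}
```

View pics/top1.png

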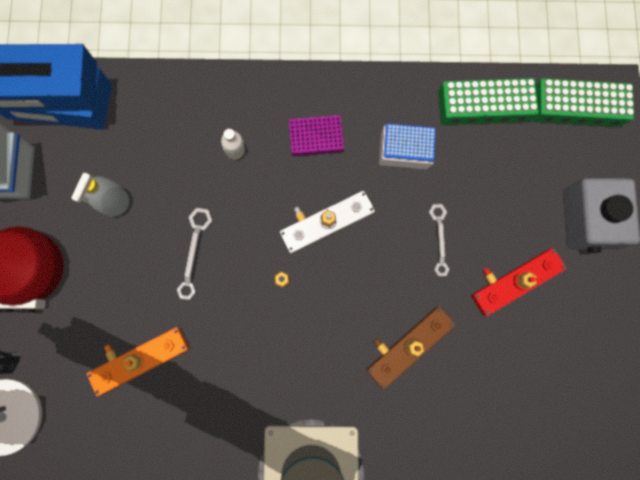

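View pics/side1.png

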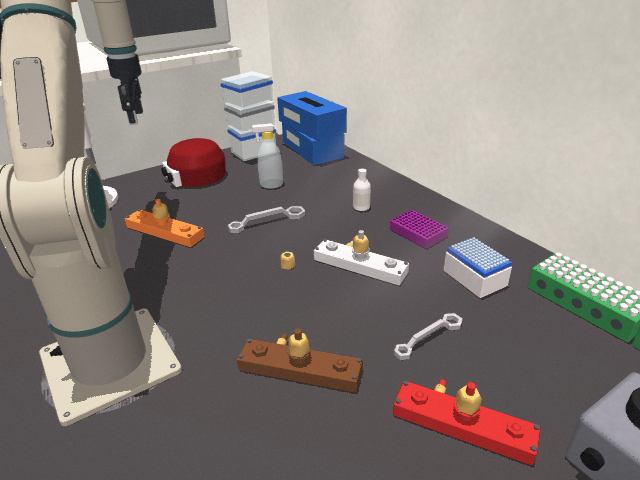

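Top view: white manifold with the nut at about (328,218), brown (411,348), red (519,282) and orange (137,362) look-alikes. The larger spanner is on the left, with its big ring at (200,218) and small ring at (186,290). The smaller spanner is on the right at (440,240), the spare nut at (282,279). I'll measure these and take an enlarged crop.

```bash
python3 - <<'E'
from h import *
c=cam('top');d=cam('side')
np.set_printoptions(precision=1,suppress=True)
for n,u,v,z in [('bigring',200,218,7),('smallring',186,290,7),('nuttop',328,217,90),('sp',282,279,25),('ss1',437.5,212,7),('ss2',442,269,7),('reag',233,145,60),('plugL',298.5,235.5,44),('plugR',356,207,44),('plate',316,135,30),('spray',105,195,50)]:
    print(n,px(c,u,v,z))
hsv=cv2.cvtColor(c['img'],cv2.COLOR_RGB2HSV)
m=((hsv[:,:,2]>170)&(hsv[:,:,1]<40)).astype(np.uint8)
k,l,st,ce=cv2.connectedComponentsWithStats(cv2.morphologyEx(m,cv2.MORPH_CLOSE,np.ones((5,5))))
i=l[225,320];print(i,st[i]);pts=np.argwhere(l==i)[:,::-1].astype(np.float32)
r=cv2.minAreaRect(pts);print(r,[px(c,*p,30) for p in cv2.boxPoints(r)], px(c,*r[0],30))
a=cv2.resize(c['img'][170:315,165:395],None,fx=3,fy=3,interpolation=2)
b=cv2.resize(d['img'][180:330,220:470],None,fx=2.4,fy=2.4,interpolation=2)
w=max(a.shape[1],b.shape[1]);f=lambda x:cv2.copyMakeBorder(x,0,0,0,w-x.shape[1],0)
o=cv2.vconcat([f(a)]);cv2.imwrite('pics/crop.png',o[:,:,::-1])
E
```

```text
bigring [571.2 263.6   7. ]
smallring [402.  289.4   7. ]
nuttop [559.8 -33.6  90. ]
sp [427.5  68.   25. ]
ss1 [ 590.5 -298.2    7. ]
ss2 [ 454.9 -304.1    7. ]
reag [733.3 184.1  60. ]
plugL [525.3  31.2  44. ]
plugR [ 592.9 -100.7   44. ]
plate [770.2  -8.5  30. ]
spray [614.6 474.3  50. ]
12 [ 280  192   94   60 2095]
((326.7430114746094, 220.99758911132812), (24.303117752075195, 94.45407104492188), 63.97041320800781) [array([538.2,  76.3,  30. ]), array([ 638.3, -121. ,   30. ]), array([ 586.3, -145.2,   30. ]), array([487.6,  51.2,  30. ])] [562.2 -34.   30. ]
```

View pics/crop.png

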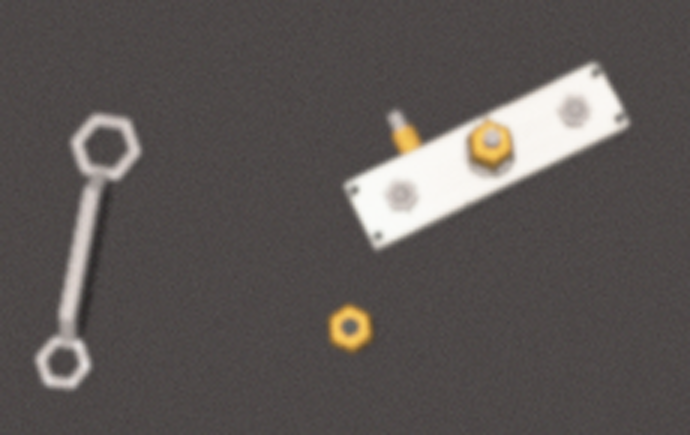

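The white block measures 220 × 56 mm. Its centre (561,-34) agrees with the nut's, the plugs are ±75 mm along its axis, and the left spanner's ring spacing (171 mm) fits the larger one. I'll plan the approach above the nut next.

```bash
cat >> h.py <<'E'
np.set_printoptions(precision=2,suppress=True)
def go(target,jaw_deg,mod=180):
    "delta in tool frame from present pose to tool straight down at target (mm), jaw axis heading jaw_deg (mod)"
    s=state();T=rot(s['tool_rot']);cur=T.as_matrix()
    h=np.degrees(np.arctan2(cur[1,1],cur[0,1]))
    d=(jaw_deg-h+mod/2)%mod-mod/2
    j=np.radians(h+d);x=np.array([0,0,-1.]);y=np.array([np.cos(j),np.sin(j),0]);G=R.from_matrix(np.c_[x,y,np.cross(x,y)])
    print('t',s['clock'],'pos',s['ee_pos'],'jaw heading',round(h,2),'grip',s['grip_width'],'q',s['q'],'F',s['force'],'M',s['wrist_torque'])
    sh=T.inv().apply(np.array(target)-s['ee_pos'])
    rv=np.degrees((T.inv()*G).as_rotvec()); print('shift mm',sh,'turn deg',rv); return sh,rv
E
python3 - <<'E'
from h import *
go((560,-34,230),27-90+68)
s=state();print(rot(s['tool_rot']).as_matrix())
c=cam('wrist');print(c['position']-s['ee_pos'],rot(c['attitude']).as_matrix(),c['fx'],c['cx'],c['cy'])
E
```

```text
t 0.2 pos [282.44 585.04 230.75] jaw heading 64.23 grip 0.9995747566928216 q [-1.19  0.63  0.04  1.52 -0.03  1.   -0.02] F [-0.76 -0.44  0.08] M [-0.02  0.    0.  ]
shift mm [   1.23 -436.77  519.12] turn deg [59.23  0.03  0.06]
[[-0.    0.43  0.9 ]
 [-0.    0.9  -0.43]
 [-1.   -0.   -0.  ]]
[-68.24  33.21 142.71] [[ 0.43 -0.86 -0.26]
 [ 0.9   0.42  0.13]
 [-0.   -0.29  0.96]] 369.46111816898053 323.0651444125657 242.64969742795333
```

Call:
drive_tool(
  deltas=[
    {"ax": 5, "y": -0.008, "z": 0.055},
    {"ax": 5, "y": -0.008, "z": 0.055},
    {"ax": 5, "y": -0.008, "z": 0.055},
    {"ax": 5, "y": -0.008, "z": 0.055},
    {"ax": 5, "y": -0.008, "z": 0.055},
  ],
  newtons=40,
)

```text
invalid input
```

Call:
drive_tool(
  deltas=[
    {"ax": 5, "y": -0.008, "z": 0.055},
    {"ax": 5, "y": -0.008, "z": 0.055},
    {"ax": 5, "y": -0.008, "z": 0.055},
    {"ax": 5, "y": -0.008, "z": 0.055},
    {"ax": 5, "y": -0.008, "z": 0.05},
  ],
)

```text
invalid input
```

```bash
python3 - <<'E'
from h import *
go((560,-34,190),5)
E
```

```text
t 0.25 pos [282.48 585.1  230.88] jaw heading 64.23 grip 0.9966023831846267 q [-1.19  0.63  0.04  1.52 -0.03  1.   -0.02] F [-0.07 -1.19 -0.07] M [-0.    0.04  0.07]
shift mm [  41.27 -436.82  519.1 ] turn deg [59.23  0.03  0.05]
```

Call:
drive_tool(
  deltas=[
    {"ax": 5, "ay": 0, "az": 0, "x": 0, "y": -0.008, "z": 0.055, "claw": 0.085},
    {"ax": 5, "ay": 0, "az": 0, "x": 0, "y": -0.008, "z": 0.055, "claw": 0.085},
    {"ax": 5, "ay": 0, "az": 0, "x": 0, "y": -0.008, "z": 0.055, "claw": 0.085},
    {"ax": 5, "ay": 0, "az": 0, "x": 0, "y": -0.008, "z": 0.055, "claw": 0.085},
    {"ax": 5, "ay": 0, "az": 0, "x": 0, "y": -0.008, "z": 0.055, "claw": 0.085},
  ],
  newtons=40,
)

```text
clock: 0.88
ee_pos: [482.0, 392.3, 231.2]
tool_rot: [0.638, 0.304, 0.638, -0.304]
force: [1.1, 0.0, 0.5]
grip_width: 0.993
```

Call:
drive_tool(
  deltas=[
    {"ax": 5, "ay": 0, "az": 0, "x": 0, "y": -0.008, "z": 0.055, "claw": 0.085},
    {"ax": 5, "ay": 0, "az": 0, "x": 0, "y": -0.008, "z": 0.055, "claw": 0.085},
    {"ax": 5, "ay": 0, "az": 0, "x": 0, "y": -0.008, "z": 0.055, "claw": 0.085},
    {"ax": 5, "ay": 0, "az": 0, "x": 0, "y": -0.008, "z": 0.055, "claw": 0.085},
    {"ax": 5, "ay": 0, "az": 0, "x": 0, "y": -0.008, "z": 0.055, "claw": 0.085},
  ],
)

```text
clock: 1.5
ee_pos: [580.0, 134.4, 231.3]
tool_rot: [0.558, 0.435, 0.557, -0.435]
force: [1.1, -0.2, -0.2]
grip_width: 0.996
```

```bash
python3 - <<'E'
from h import *
go((560,-34,190),5)
E
```

```text
t 1.5 pos [580.   134.37 231.27] jaw heading 14.07 grip 0.9959961355051916 q [-0.45  0.56  0.28  1.68 -0.18  0.92  0.14] F [ 1.08 -0.24 -0.15] M [-0.04  0.04 -0.  ]
shift mm [ 41.25 -60.35 158.46] turn deg [ 9.07  0.   -0.03]
```

Call:
drive_tool(
  deltas=[
    {"ax": 0, "ay": 0, "az": 0, "x": 0.01, "y": -0.02, "z": 0.053, "claw": 0.085},
    {"ax": 0, "ay": 0, "az": 0, "x": 0.01, "y": -0.02, "z": 0.053, "claw": 0.085},
    {"ax": 0, "ay": 0, "az": 0, "x": 0.02, "y": -0.02, "z": 0.052, "claw": 0.085},
    {"ax": 9, "ay": 0, "az": 0, "x": 0, "y": 0, "z": 0, "claw": 0.085},
    {"ax": 0, "ay": 0, "az": 0, "x": 0, "y": 0, "z": 0, "claw": 0.085},
  ],
)

```text
clock: 2.12
ee_pos: [560.0, -32.3, 191.1]
tool_rot: [0.522, 0.477, 0.522, -0.477]
force: [0.8, 0.4, 0.3]
grip_width: 0.999
```

```bash
python3 - <<'E'
from h import *
go((560,-34,190),5)
c=cam('wrist','w1.png')
for z in(81,97):print(proj(c,(560,-34,z)))
np.save('w1.npy',[c['position'],],);print(c['position'],c['attitude'])
E
```

```text
t 2.125 pos [560.   -32.32 191.09] jaw heading 5.24 grip 0.999167098119179 q [-0.19  0.57  0.3   1.82 -0.23  0.79  0.32] F [0.8  0.41 0.26] M [ 0.04  0.03 -0.03]
shift mm [ 1.09 -0.15  1.68] turn deg [ 0.24 -0.    0.02]
(np.float64(323.93831512056073), np.float64(241.7976734484109))
(np.float64(323.954568482946), np.float64(248.74158773459467))
[552.7   43.02 333.82] [ 0.99 -0.15 -0.01  0.05]
```

View pics/w1.png

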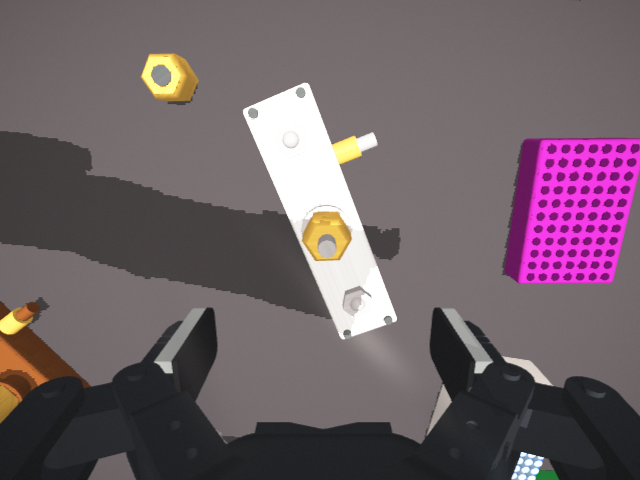

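The wrist view shows the nut's tube end at about (327,245), its hexagon near (326,236), and the fingers at the bottom. I'll enlarge it with candidate hexagons overlaid.

```bash
python3 - <<'E'
from h import *
c=cam('wrist');im=c['img']
x0,y0,f=285,190,8
o=cv2.resize(im[y0:y0+90,x0:x0+90],None,fx=6,fy=6,interpolation=2)
hsv=cv2.cvtColor(im,cv2.COLOR_RGB2HSV)
m=((hsv[:,:,1]>110)&(hsv[:,:,0]>12)&(hsv[:,:,0]<35)).astype(np.uint8)
w=np.zeros_like(m);w[195:275,290:360]=1;m*=w
m=cv2.morphologyEx(m,cv2.MORPH_CLOSE,np.ones((9,9)))
from scipy.optimize import minimize
def hexa(cx,cy,th,z,af): 
    r=af/2/np.cos(np.pi/6);return [(cx+r*np.cos(th+np.pi/6+k*np.pi/3),cy+r*np.sin(th+np.pi/6+k*np.pi/3),z) for k in range(6)]
def sil(cx,cy,th):
    P=[proj(c,p) for z,af in((51,32),(75,32),(81,25)) for p in hexa(cx,cy,th,z,af)]
    h=cv2.convexHull(np.array(P,np.float32)*16).astype(int)
    M=np.zeros(m.shape,np.uint8);cv2.fillPoly(M,[h],1,shift=4);return M
best=min(((np.sum(sil(cx,cy,np.radians(t))!=m),cx,cy,t) for cx in np.arange(555,566,1) for cy in np.arange(-40,-28,1) for t in range(0,60,4)))
print(best)
best=min(((np.sum(sil(cx,cy,np.radians(t))!=m),cx,cy,t) for cx in best[1]+np.arange(-1,1.1,.5) for cy in best[2]+np.arange(-1,1.1,.5) for t in best[3]+np.arange(-4,4.1,1)))
print(best,m.sum())
_,cx,cy,t=best
for z,af,col in((75,32,(255,0,0)),(81,25,(0,0,255))):
    P=np.array([proj(c,p) for p in hexa(cx,cy,np.radians(t),z,af)])
    cv2.polylines(o,[np.round((P-[x0,y0]+.5)*6).astype(int)],True,col,1)
P=(np.array(proj(c,(cx,cy,97)))-[x0,y0]+.5)*6;cv2.circle(o,tuple(P.astype(int)),4,(0,255,0),-1)
cv2.imwrite('pics/w2.png',o[:,:,::-1])
E
```

```text
(np.int64(471), np.int64(562), np.int64(-34), 40)
(np.int64(471), np.float64(562.0), np.float64(-34.0), np.float64(40.0)) 1466
```

View pics/w2.png

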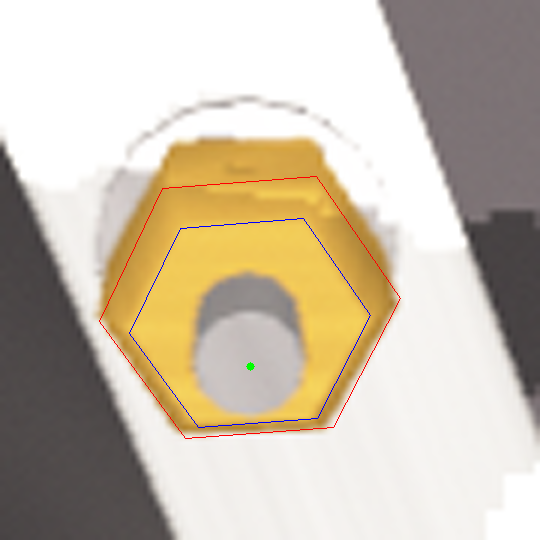

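The hexagon's bottom edge runs level at (182–325, 429) in the crop, so its flats face about 95° ≡ 35°. The tube centre confirms (561.5,-33.5). I'll turn the jaws to 35° and descend.

Call:
drive_tool(
  deltas=[
    {"ax": -10, "ay": 0, "az": 0, "x": 0, "y": 0.0014, "z": 0.0013, "claw": 0.085},
    {"ax": -10, "ay": 0, "az": 0, "x": 0.02, "y": 0, "z": 0, "claw": 0.085},
    {"ax": -10, "ay": 0, "az": 0, "x": 0.04, "y": 0, "z": 0, "claw": 0.085},
    {"ax": 0, "ay": 0, "az": 0, "x": 0.04, "y": 0, "z": 0, "claw": 0.085},
    {"ax": 0, "ay": 0, "az": 0, "x": 0.037, "y": 0, "z": 0, "claw": 0.06},
  ],
  newtons=40,
)

```text
clock: 2.85
ee_pos: [562.2, -31.3, 53.4]
tool_rot: [0.629, 0.324, 0.628, -0.323]
force: [-0.8, 0.2, 0.9]
grip_width: 0.814
```

```bash
python3 - <<'E'
from h import *
go((561.5,-33.5,53),35)
E
```

```text
t 2.85 pos [562.18 -31.33  53.41] jaw heading 35.5 grip 0.8140259523559744 q [-0.06  0.76  0.1   1.9  -0.15  0.48  0.77] F [-0.79  0.21  0.95] M [ 0.04  0.05 -0.01]
shift mm [ 0.4  -1.82  1.37] turn deg [ 0.5  -0.01 -0.09]
```

Call:
drive_tool(
  deltas=[
    {"ax": 0.5, "ay": 0, "az": 0, "x": 0, "y": -0.0018, "z": 0.0014, "claw": 0.06},
    {"ax": 0, "ay": 0, "az": 0, "x": 0, "y": 0, "z": 0, "claw": 0.025},
    {"ax": 0, "ay": 0, "az": 0, "x": 0, "y": 0, "z": 0, "claw": 0.025},
    {"ax": 0, "ay": 0, "az": 0, "x": 0, "y": 0, "z": 0, "claw": 0.025},
    {"ax": 0, "ay": 0, "az": 0, "x": 0, "y": 0, "z": 0, "claw": 0.025},
  ],
  newtons=40,
)

```text
clock: 3.48
ee_pos: [562.8, -34.7, 56.3]
tool_rot: [0.628, 0.329, 0.625, -0.327]
force: [0.1, 1.1, 7.8]
grip_width: 0.361
```

```bash
python3 - <<'E'
from h import *
go((561.5,-33.5,53),35)
E
```

```text
t 3.475 pos [562.84 -34.66  56.27] jaw heading 34.77 grip 0.3610173139805985 q [-0.06  0.76  0.1   1.9  -0.16  0.49  0.77] F [0.1  1.09 7.8 ] M [0.28 0.05 0.01]
shift mm [ 3.27 -0.45 -1.72] turn deg [-0.23  0.12 -0.22]
```

Call:
drive_tool(
  deltas=[
    {"ax": 0, "ay": 0, "az": 0, "x": -0.0025, "y": 0, "z": 0.001, "claw": 0.025},
    {"ax": 8, "ay": 0, "az": 0, "x": 0, "y": 0, "z": 0, "claw": 0.025},
    {"ax": 8, "ay": 0, "az": 0, "x": 0, "y": 0, "z": 0, "claw": 0.025},
    {"ax": 8, "ay": 0, "az": 0, "x": 0, "y": 0, "z": 0, "claw": 0.025},
    {"ax": 0, "ay": 0, "az": 0, "x": 0, "y": 0, "z": 0, "claw": 0.025},
  ],
)

```text
clock: 4.1
ee_pos: [562.6, -34.8, 56.6]
tool_rot: [0.545, 0.451, 0.545, -0.45]
force: [4.4, 3.4, -8.7]
grip_width: 0.366
```

```bash
python3 - <<'E'
from h import *
go((562.8,-34.7,56),35)
cam('wrist','w3.png')
E
```

```text
t 4.1 pos [562.58 -34.76  56.57] jaw heading 10.86 grip 0.36639629461641116 q [-0.12  0.77  0.21  1.9  -0.31  0.5   0.49] F [ 4.43  3.39 -8.71] M [ 0.66 -0.97 -0.08]
shift mm [ 0.57  0.22 -0.02] turn deg [-24.14   0.01  -0.1 ]
```

View pics/w3.png

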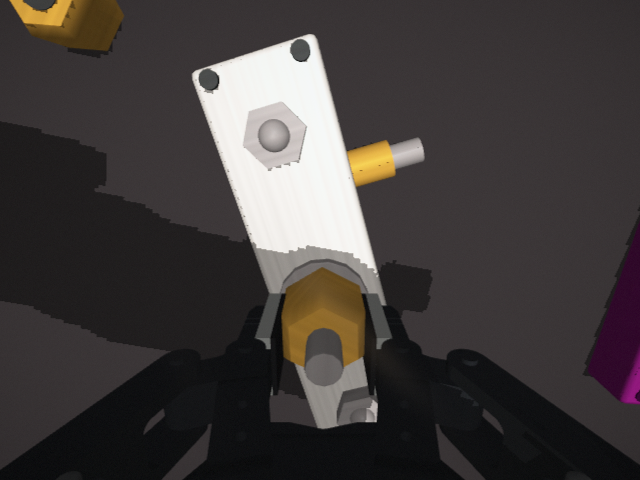

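The nut sits square in the jaws and turned with them. I'll continue in small steps and read the torque after each pause.

Call:
drive_tool(
  deltas=[
    {"ax": 4, "ay": 0, "az": 0, "x": 0.0012, "y": 0, "z": 0, "claw": 0.025},
    {"ax": 4, "ay": 0, "az": 0, "x": 0, "y": 0, "z": 0, "claw": 0.025},
    {"ax": 0, "ay": 0, "az": 0, "x": 0, "y": 0, "z": 0, "claw": 0.025},
    {"ax": 0, "ay": 0, "az": 0, "x": 0, "y": 0, "z": 0, "claw": 0.025},
  ],
)

```text
clock: 4.65
ee_pos: [562.6, -34.8, 56.4]
tool_rot: [0.513, 0.488, 0.512, -0.486]
force: [2.7, 5.3, 2.1]
grip_width: 0.366
```

```bash
python3 - <<'E'
from h import *
go((562.8,-34.7,56),35)
E
```

```text
t 4.65 pos [562.59 -34.84  56.36] jaw heading 2.93 grip 0.3656039370316707 q [-0.14  0.77  0.25  1.9  -0.36  0.51  0.4 ] F [2.66 5.25 2.06] M [ 0.98 -0.63 -0.06]
shift mm [ 0.37  0.21 -0.13] turn deg [-32.07  -0.04  -0.14]
```

Call:
drive_tool(
  deltas=[
    {"ax": 6, "ay": 0, "az": 0, "x": 0, "y": 0.0005, "z": -0.001, "claw": 0.025},
    {"ax": 0, "ay": 0, "az": 0, "x": 0, "y": 0, "z": 0, "claw": 0.025},
    {"ax": 0, "ay": 0, "az": 0, "x": 0, "y": 0, "z": 0, "claw": 0.025},
  ],
)

```text
clock: 5.03
ee_pos: [562.6, -34.8, 56.3]
tool_rot: [0.487, 0.514, 0.486, -0.513]
force: [1.7, 3.4, 6.2]
grip_width: 0.36
```

```bash
python3 - <<'E'
from h import *
go((562.8,-34.7,56),35)
E
```

```text
t 5.025 pos [562.56 -34.77  56.3 ] jaw heading -3.08 grip 0.3599904208179396 q [-0.16  0.78  0.27  1.9  -0.4   0.51  0.33] F [1.68 3.42 6.2 ] M [ 0.71 -0.34 -0.06]
shift mm [ 0.3   0.23 -0.08] turn deg [-38.08  -0.    -0.08]
```

Call:
drive_tool(
  deltas=[
    {"ax": 6, "ay": 0, "az": 0, "x": 0, "y": 0, "z": -0.001, "claw": 0.025},
    {"ax": 0, "ay": 0, "az": 0, "x": 0, "y": 0, "z": 0, "claw": 0.025},
    {"ax": 0, "ay": 0, "az": 0, "x": 0, "y": 0, "z": 0, "claw": 0.025},
  ],
)

```text
clock: 5.4
ee_pos: [562.5, -34.7, 56.3]
tool_rot: [0.459, 0.538, 0.458, -0.538]
force: [1.5, 1.5, 5.9]
grip_width: 0.368
```

```bash
python3 - <<'E'
from h import *
go((562.8,-34.7,56),35)
E
```

```text
t 5.4 pos [562.52 -34.73  56.29] jaw heading -9.12 grip 0.36839765997446383 q [-0.18  0.78  0.3   1.9  -0.43  0.52  0.26] F [1.52 1.5  5.94] M [ 0.29 -0.39 -0.04]
shift mm [ 0.29  0.27 -0.07] turn deg [-44.12   0.05  -0.06]
```

Call:
drive_tool(
  deltas=[
    {"ax": 6, "ay": 0, "az": 0, "x": 0, "y": 0, "z": 0, "claw": 0.025},
    {"ax": 0, "ay": 0, "az": 0, "x": 0, "y": 0, "z": 0, "claw": 0.025},
    {"ax": 0, "ay": 0, "az": 0, "x": 0, "y": 0, "z": 0, "claw": 0.025},
  ],
)

```text
clock: 5.78
ee_pos: [562.5, -34.7, 56.3]
tool_rot: [0.43, 0.562, 0.429, -0.561]
force: [2.1, 0.9, 5.0]
grip_width: 0.368
```

```bash
python3 - <<'E'
from h import *
go((562.8,-34.7,56),35)
E
```

```text
t 5.775 pos [562.51 -34.71  56.31] jaw heading -15.12 grip 0.3678827361780759 q [-0.2   0.78  0.33  1.9  -0.47  0.53  0.19] F [2.12 0.89 4.97] M [ 0.39 -0.39 -0.02]
shift mm [ 0.31  0.28 -0.09] turn deg [-50.12   0.05  -0.07]
```

Call:
drive_tool(
  deltas=[
    {"ax": 6, "ay": 0, "az": 0, "x": 0, "y": 0, "z": 0, "claw": 0.025},
    {"ax": 0, "ay": 0, "az": 0, "x": 0, "y": 0, "z": 0, "claw": 0.025},
    {"ax": 0, "ay": 0, "az": 0, "x": 0, "y": 0, "z": 0, "claw": 0.025},
  ],
)

```text
clock: 6.15
ee_pos: [562.5, -34.7, 56.3]
tool_rot: [0.4, 0.583, 0.4, -0.583]
force: [2.3, 1.5, 6.2]
grip_width: 0.363
```

```bash
python3 - <<'E'
from h import *
go((562.8,-34.7,56),35)
E
```

```text
t 6.15 pos [562.49 -34.68  56.32] jaw heading -21.12 grip 0.3631688577783022 q [-0.21  0.79  0.36  1.9  -0.5   0.54  0.12] F [2.34 1.54 6.2 ] M [ 0.34 -0.35 -0.1 ]
shift mm [ 0.32  0.29 -0.1 ] turn deg [-56.12   0.04  -0.07]
```

Call:
drive_tool(
  deltas=[
    {"ax": 6, "ay": 0, "az": 0, "x": 0, "y": 0, "z": 0, "claw": 0.025},
    {"ax": 0, "ay": 0, "az": 0, "x": 0, "y": 0, "z": 0, "claw": 0.025},
    {"ax": 0, "ay": 0, "az": 0, "x": 0, "y": 0, "z": 0, "claw": 0.025},
  ],
)

```text
clock: 6.52
ee_pos: [562.5, -34.7, 56.3]
tool_rot: [0.369, 0.604, 0.368, -0.603]
force: [1.4, 2.6, 5.4]
grip_width: 0.365
```

```bash
python3 - <<'E'
from h import *
go((562.8,-34.7,56),35)
E
```

```text
t 6.525 pos [562.45 -34.7   56.31] jaw heading -27.12 grip 0.364967314890244 q [-0.23  0.79  0.38  1.91 -0.54  0.55  0.05] F [1.44 2.64 5.38] M [ 0.4  -0.33 -0.06]
shift mm [ 0.31  0.31 -0.16] turn deg [-62.12   0.03  -0.06]
```

Call:
drive_tool(
  deltas=[
    {"ax": 6, "ay": 0, "az": 0, "x": 0, "y": 0, "z": 0, "claw": 0.025},
    {"ax": 0, "ay": 0, "az": 0, "x": 0, "y": 0, "z": 0, "claw": 0.025},
    {"ax": 0, "ay": 0, "az": 0, "x": 0, "y": 0, "z": 0, "claw": 0.025},
  ],
)

```text
clock: 6.9
ee_pos: [562.4, -34.7, 56.3]
tool_rot: [0.337, 0.622, 0.336, -0.622]
force: [2.1, 2.6, 5.9]
grip_width: 0.366
```

```bash
python3 - <<'E'
from h import *
go((562.8,-34.7,56),35)
E
```

```text
t 6.9 pos [562.4  -34.69  56.3 ] jaw heading -33.13 grip 0.36568750123930766 q [-0.25  0.8   0.41  1.91 -0.57  0.55 -0.03] F [2.14 2.61 5.92] M [ 0.37 -0.28 -0.06]
shift mm [ 0.3   0.34 -0.21] turn deg [-68.13   0.03  -0.06]
```

Call:
drive_tool(
  deltas=[
    {"ax": 6, "ay": 0, "az": 0, "x": 0, "y": 0, "z": 0, "claw": 0.025},
    {"ax": 0, "ay": 0, "az": 0, "x": 0, "y": 0, "z": 0, "claw": 0.025},
    {"ax": 0, "ay": 0, "az": 0, "x": 0, "y": 0, "z": 0, "claw": 0.025},
  ],
)

```text
clock: 7.28
ee_pos: [562.4, -34.7, 56.3]
tool_rot: [0.305, 0.638, 0.304, -0.638]
force: [1.2, 1.2, 6.2]
grip_width: 0.361
```

```bash
python3 - <<'E'
from h import *
go((562.8,-34.7,56),35)
E
```

```text
t 7.275 pos [562.41 -34.67  56.32] jaw heading -39.01 grip 0.36084787935330553 q [-0.26  0.8   0.44  1.91 -0.61  0.56 -0.1 ] F [1.16 1.25 6.22] M [ 0.3  -0.25  0.39]
shift mm [ 0.32  0.32 -0.23] turn deg [-74.01   0.04  -0.05]
```

A steady 0.39 N·m during the pause, after six readings of ≤0.1, means finger-tight. The nut's flats are now at heading -39° (mod 60). I'll release and lift.

Call:
drive_tool(
  deltas=[
    {"ax": 0, "ay": 0, "az": 0, "x": 0, "y": 0, "z": 0, "claw": 0.06},
    {"ax": 0, "ay": 0, "az": 0, "x": 0, "y": 0, "z": 0, "claw": 0.06},
    {"ax": 0, "ay": 0, "az": 0, "x": -0.05, "y": 0, "z": 0, "claw": 0.06},
    {"ax": 0, "ay": 0, "az": 0, "x": -0.05, "y": 0, "z": 0, "claw": 0.06},
    {"ax": 0, "ay": 0, "az": 0, "x": -0.03, "y": 0, "z": 0, "claw": 0.07},
  ],
)

```text
clock: 7.9
ee_pos: [562.0, -34.9, 187.5]
tool_rot: [0.303, 0.639, 0.302, -0.639]
force: [0.8, 0.0, -0.4]
grip_width: 0.818
```

```bash
python3 - <<'E'
from h import *
go((487,276,180),81)
E
```

```text
t 7.9 pos [562.02 -34.87 187.54] jaw heading -39.28 grip 0.8178704023031486 q [-0.37  0.63  0.6   1.82 -0.47  0.83 -0.22] F [ 0.78  0.01 -0.4 ] M [ 0.01 -0.06  0.02]
shift mm [   7.22 -254.88 -193.15] turn deg [59.72 -0.04 -0.07]
```

Call:
drive_tool(
  deltas=[
    {"ax": 0, "ay": 0, "az": 0, "x": 0, "y": -0.0425, "z": -0.0322, "claw": 0.085},
    {"ax": 0, "ay": 0, "az": 0, "x": 0, "y": -0.0425, "z": -0.0322, "claw": 0.085},
    {"ax": 0, "ay": 0, "az": 0, "x": 0, "y": -0.0425, "z": -0.0322, "claw": 0.085},
    {"ax": 0, "ay": 0, "az": 0, "x": 0, "y": -0.0425, "z": -0.0322, "claw": 0.085},
    {"ax": 0, "ay": 0, "az": 0, "x": 0, "y": -0.0425, "z": -0.0322, "claw": 0.085},
  ],
)

```text
clock: 8.52
ee_pos: [498.4, 226.0, 185.3]
tool_rot: [-0.303, -0.638, -0.303, 0.639]
force: [0.5, 0.2, 0.0]
grip_width: 0.992
```

Call:
drive_tool(
  deltas=[
    {"ax": 0, "ay": 0, "az": 0, "x": 0, "y": -0.0425, "z": -0.0322, "claw": 0.085},
    {"ax": -10, "ay": 0, "az": 0, "x": 0, "y": 0, "z": 0, "claw": 0.085},
    {"ax": -10, "ay": 0, "az": 0, "x": 0, "y": 0, "z": 0, "claw": 0.085},
    {"ax": -10, "ay": 0, "az": 0, "x": 0, "y": 0, "z": 0, "claw": 0.085},
    {"ax": -10, "ay": 0, "az": 0, "x": 0, "y": 0, "z": 0, "claw": 0.085},
  ],
)

```text
clock: 9.15
ee_pos: [486.4, 276.1, 185.1]
tool_rot: [0.505, 0.495, 0.505, -0.496]
force: [0.0, 0.5, -0.1]
grip_width: 0.997
```

Call:
drive_tool(
  deltas=[
    {"ax": -10, "ay": 0, "az": 0, "x": 0, "y": 0, "z": 0, "claw": 0.085},
    {"ax": -10, "ay": 0, "az": 0, "x": 0, "y": 0, "z": 0, "claw": 0.085},
    {"ax": -10, "ay": 0, "az": 0, "x": 0, "y": 0, "z": 0, "claw": 0.085},
    {"ax": -10, "ay": 0, "az": 0, "x": 0, "y": 0, "z": 0, "claw": 0.085},
    {"ax": -10, "ay": 0, "az": 0, "x": 0, "y": 0, "z": 0, "claw": 0.085},
  ],
)

```text
clock: 9.78
ee_pos: [486.5, 276.0, 185.1]
tool_rot: [0.667, 0.235, 0.667, -0.236]
force: [-1.0, -0.1, -0.2]
grip_width: 0.996
```

Call:
drive_tool(
  deltas=[
    {"ax": -10, "ay": 0, "az": 0, "x": 0, "y": 0, "z": 0, "claw": 0.085},
    {"ax": -10, "ay": 0, "az": 0, "x": 0, "y": 0, "z": 0, "claw": 0.085},
    {"ax": -10, "ay": 0, "az": 0, "x": 0, "y": 0, "z": 0, "claw": 0.085},
    {"ax": 0, "ay": 0, "az": 0, "x": 0, "y": 0, "z": 0, "claw": 0.085},
  ],
)

```text
clock: 10.28
ee_pos: [486.7, 276.0, 185.2]
tool_rot: [0.704, 0.058, 0.705, -0.058]
force: [-0.2, -0.4, -0.7]
grip_width: 0.995
```

```bash
python3 - <<'E'
from h import *
go((487,276,100),81)
c=cam('wrist','w4.png')
for p in((571,263.6,14),(402,289.4,10),(487,276,34)):print(proj(c,p))
E
```

```text
t 10.275 pos [486.68 276.04 185.2 ] jaw heading 80.61 grip 0.994597973449832 q [-0.59  0.56  0.04  1.82 -0.03  0.76  0.87] F [-0.24 -0.36 -0.69] M [-0.   -0.01 -0.02]
shift mm [85.2  0.1  0.4] turn deg [-0.39 -0.06  0.05]
(np.float64(324.58178810220545), np.float64(308.457677706141))
(np.float64(322.26251474265825), np.float64(116.57070369520518))
(np.float64(323.00447879319114), np.float64(226.27187120748528))
```

View pics/w4.png

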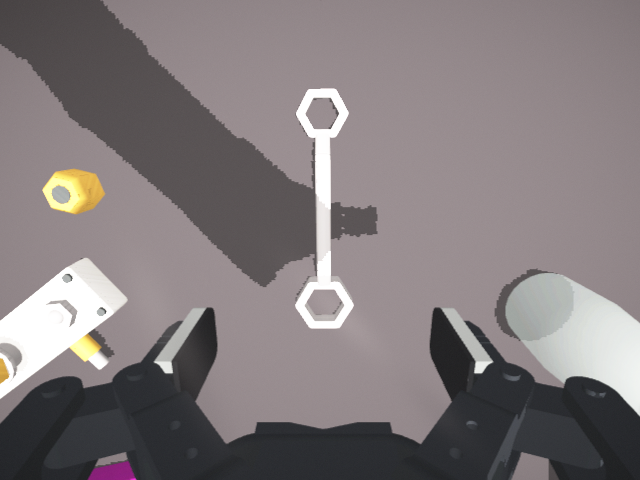

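The big ring hole is at (324,302), the small one at (322,112), and the shank runs along x≈323. I'll measure precisely.

```bash
python3 - <<'E'
from h import *
c=cam('wrist');im=c['img']
g=cv2.cvtColor(im,cv2.COLOR_RGB2GRAY)
m=(g[80:340,285:365]>200).astype(np.uint8)
k,l,st,_=cv2.connectedComponentsWithStats(m);i=1+np.argmax(st[1:,4]);m=(l==i).astype(np.uint8)
cs,h=cv2.findContours(m,cv2.RETR_CCOMP,cv2.CHAIN_APPROX_NONE)
P=[]
for q,hh in zip(cs,h[0]):
    if hh[3]>=0 and cv2.contourArea(q)>200:
        (x,y),r=cv2.minEnclosingCircle(q);M=cv2.moments(q);u,v=285+M['m10']/M['m00'],80+M['m01']/M['m00'];p=px(c,u,v,10);print(u,v,r,p);P.append(p)
P.sort(key=lambda p:p[0]);d=P[1]-P[0];L=np.linalg.norm(d);d/=L
print('L',L,'heading',np.degrees(np.arctan2(d[1],d[0])),'mid',P[1]-85*d)
# shank centre line (z=34 top)
for v in(170,200,230,250):
    r=np.flatnonzero(m[v-80])+285;print(v,r.min(),r.max(),px(c,(r.min()+r.max())/2,v,34))
E
```

```text
324.04263959390863 304.6786802030457 20.025083541870117 [569.15 263.43  10.  ]
321.52042239489936 112.92010360629607 18.117769241333008 [399.25 289.54  10.  ]
L 171.8901174179987 heading -8.739512616416485 mid [485.13 276.34  10.  ]
170 315 329 [442.01 282.86  34.  ]
200 316 329 [465.55 279.33  34.  ]
230 317 329 [490.24 275.61  34.  ]
250 317 330 [507.41 273.17  34.  ]
```

Call:
drive_tool(
  deltas=[
    {"ax": -0.7, "ay": 0, "az": 0, "x": 0.06, "y": 0.0003, "z": -0.0007, "claw": 0.06},
    {"ax": 0, "ay": 0, "az": 0, "x": 0.06, "y": 0, "z": 0, "claw": 0.05},
    {"ax": 0, "ay": 0, "az": 0, "x": 0.035, "y": 0, "z": 0, "claw": 0.04},
    {"ax": 0, "ay": 0, "az": 0, "x": 0.02, "y": 0, "z": 0, "claw": 0.03},
    {"ax": 0, "ay": 0, "az": 0, "x": 0, "y": 0, "z": 0, "claw": 0.03},
  ],
  newtons=80,
)

```text
clock: 11.0
ee_pos: [485.1, 276.6, 9.0]
tool_rot: [0.704, 0.052, 0.706, -0.054]
force: [-0.2, -0.8, 0.6]
grip_width: 0.355
```

```bash
python3 - <<'E'
from h import *
go((486,276.3,10),81.3)
E
```

```text
t 11.0 pos [485.09 276.58   9.03] jaw heading 81.35 grip 0.3554154838429515 q [-0.58  0.83  0.02  1.92 -0.03  0.39  0.88] F [-0.21 -0.83  0.64] M [ 0.04 -0.05  0.02]
shift mm [-0.97 -0.14  0.94] turn deg [ 0.05 -0.14  0.17]
```

Call:
drive_tool(
  deltas=[
    {"ax": 0, "ay": 0, "az": 0, "x": -0.001, "y": 0, "z": 0.001, "claw": 0.004},
    {"ax": 0, "ay": 0, "az": 0, "x": 0, "y": 0, "z": 0, "claw": 0.004},
    {"ax": 0, "ay": 0, "az": 0, "x": 0, "y": 0, "z": 0, "claw": 0.004},
    {"ax": 0, "ay": 0, "az": 0, "x": 0, "y": 0, "z": 0, "claw": 0.004},
  ],
  newtons=80,
)

```text
clock: 11.5
ee_pos: [487.9, 277.5, 12.6]
tool_rot: [0.706, 0.053, 0.705, -0.053]
force: [-0.6, -1.0, 6.5]
grip_width: 0.12
```

```bash
python3 - <<'E'
from h import *
go((486,276.3,10),81.3)
E
```

```text
t 11.5 pos [487.85 277.53  12.56] jaw heading 81.41 grip 0.1202751780228169 q [-0.58  0.83  0.02  1.92 -0.03  0.4   0.88] F [-0.58 -1.01  6.5 ] M [-0.1   0.14 -0.04]
shift mm [ 2.56 -1.5  -1.65] turn deg [ 0.11  0.07 -0.06]
```

Call:
drive_tool(
  deltas=[
    {"ax": 0, "ay": 0, "az": 0, "x": -0.01, "y": 0, "z": 0, "claw": 0.004},
    {"ax": 0, "ay": 0, "az": 0, "x": -0.025, "y": 0, "z": 0, "claw": 0.004},
    {"ax": 0, "ay": 0, "az": 0, "x": -0.035, "y": 0, "z": 0, "claw": 0.004},
    {"ax": 0, "ay": 0, "az": 0, "x": -0.035, "y": 0, "z": 0, "claw": 0.004},
    {"ax": 0, "ay": 0, "az": 0, "x": -0.025, "y": 0, "z": 0, "claw": 0.004},
  ],
)

```text
clock: 12.12
ee_pos: [487.3, 277.4, 143.4]
tool_rot: [0.705, 0.053, 0.705, -0.053]
force: [0.2, -0.8, -3.1]
grip_width: 0.117
```

```bash
python3 - <<'E'
from h import *
n=np.array([562.5,-34.8]);a=np.radians(-39.2);m=n-86*np.array([np.cos(a),np.sin(a)])
go((*m,140),51,360)
E
```

```text
t 12.125 pos [487.27 277.38 143.38] jaw heading 81.43 grip 0.11710061281044155 q [-0.59  0.62  0.03  1.86 -0.03  0.67  0.88] F [ 0.21 -0.76 -3.14] M [ 0.02 -0.01  0.  ]
shift mm [   3.22 -253.67   46.9 ] turn deg [30.43  0.03 -0.05]
```

Call:
drive_tool(
  deltas=[
    {"ax": 0, "ay": 0, "az": 0, "x": 0, "y": -0.04, "z": 0.008, "claw": 0.004},
    {"ax": 0, "ay": 0, "az": 0, "x": 0, "y": -0.055, "z": 0.01, "claw": 0.004},
    {"ax": 0, "ay": 0, "az": 0, "x": 0, "y": -0.055, "z": 0.01, "claw": 0.004},
    {"ax": 0, "ay": 0, "az": 0, "x": 0, "y": -0.055, "z": 0.01, "claw": 0.004},
    {"ax": 0, "ay": 0, "az": 0, "x": 0, "y": -0.049, "z": 0.009, "claw": 0.004},
  ],
)

```text
clock: 12.75
ee_pos: [495.4, 16.9, 141.9]
tool_rot: [0.705, 0.053, 0.705, -0.053]
force: [1.0, 0.2, -3.6]
grip_width: 0.122
```

Call:
drive_tool(
  deltas=[
    {"ax": 7.6, "ay": 0, "az": 0, "x": 0, "y": 0, "z": 0, "claw": 0.004},
    {"ax": 7.6, "ay": 0, "az": 0, "x": 0, "y": 0, "z": 0, "claw": 0.004},
    {"ax": 7.6, "ay": 0, "az": 0, "x": 0, "y": 0, "z": 0, "claw": 0.004},
    {"ax": 7.6, "ay": 0, "az": 0, "x": 0, "y": 0, "z": 0, "claw": 0.004},
    {"ax": 0, "ay": 0, "az": 0, "x": 0, "y": 0, "z": 0, "claw": 0.004},
  ],
)

```text
clock: 13.38
ee_pos: [495.5, 19.2, 141.8]
tool_rot: [0.667, 0.235, 0.667, -0.235]
force: [-0.1, -0.8, -2.8]
grip_width: 0.118
```

```bash
python3 - <<'E'
from h import *
n=np.array([562.5,-34.8]);a=np.radians(-39.2);m=n-86*np.array([np.cos(a),np.sin(a)])
go((*m,120),51,360)
c=cam('wrist','w5.png')
print(proj(c,(*n,97)),proj(c,(*n,81)))
E
```

```text
t 13.375 pos [495.54  19.23 141.76] jaw heading 51.12 grip 0.11793163977927104 q [-0.19  0.55  0.14  2.03 -0.14  0.57  0.94] F [-0.11 -0.8  -2.81] M [0.01 0.04 0.06]
shift mm [21.76  0.46  0.04] turn deg [ 0.12 -0.01  0.02]
(np.float64(323.2801981147714), np.float64(405.04908718452765)) (np.float64(323.2928554451993), np.float64(387.6138683794403))
```

View pics/w5.png

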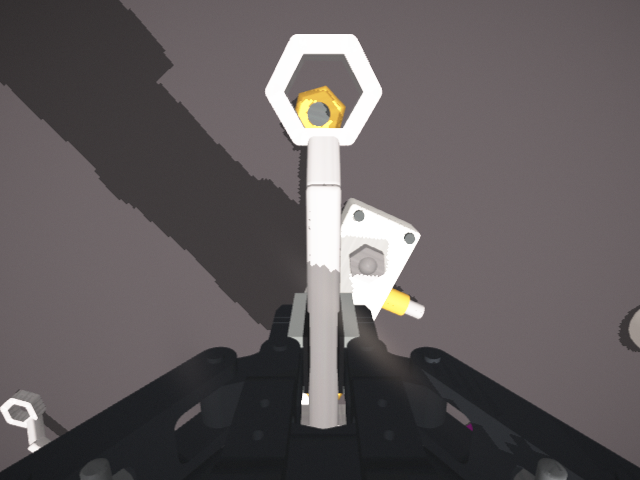

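The wrist view shows the spanner level in the jaws, its small ring at (323,92) over the spare nut. The big ring is hidden by the gripper. The nut's taper gives about 4 mm of lead-in, so I'll lower gently while watching force.

Call:
drive_tool(
  deltas=[
    {"ax": 0, "ay": 0, "az": 0, "x": 0.015, "y": 0, "z": 0.002, "claw": 0.004},
    {"ax": 0, "ay": 0, "az": 0, "x": 0.02, "y": 0, "z": 0, "claw": 0.004},
    {"ax": 0, "ay": 0, "az": 0, "x": 0.008, "y": 0, "z": 0, "claw": 0.004},
    {"ax": 0, "ay": 0, "az": 0, "x": 0, "y": 0, "z": 0, "claw": 0.004},
  ],
)

```text
clock: 13.92
ee_pos: [496.9, 17.7, 97.8]
tool_rot: [0.666, 0.236, 0.667, -0.236]
force: [0.4, 0.2, -2.7]
grip_width: 0.117
```

```bash
python3 - <<'E'
from h import *
go((497.2,18.06,65),51,360)
c=cam('side');im=c['img']
u,v=map(int,proj(c,(562,-35,80)));print(u,v)
cv2.imwrite('pics/s2.png',cv2.resize(im[v-50:v+40,u-80:u+60],None,fx=5,fy=5,interpolation=2)[:,:,::-1])
E
```

```text
t 13.925 pos [496.85  17.71  97.76] jaw heading 51.04 grip 0.11688117821205983 q [-0.17  0.63  0.12  2.06 -0.16  0.47  0.95] F [ 0.41  0.24 -2.66] M [0.02 0.05 0.01]
shift mm [32.76  0.53  0.1 ] turn deg [ 0.04 -0.08  0.07]
359 237
```

View pics/s2.png

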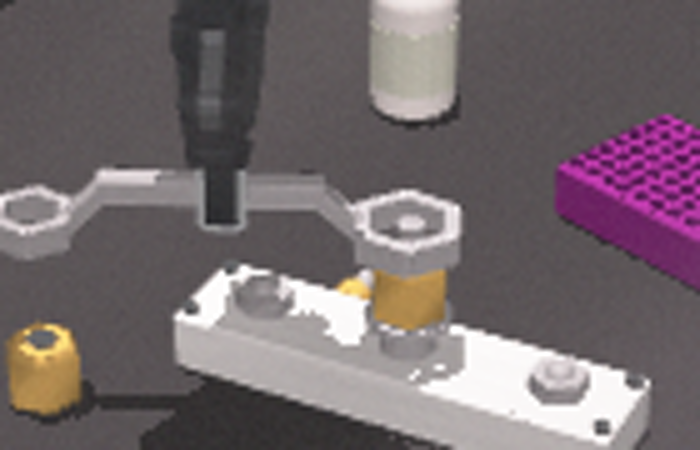

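The side view shows the big ring centred round the tube stub (ring 408,225; tube 410,222), level, just above the nut. I'll lower onto the taper.

Call:
drive_tool(
  deltas=[
    {"ax": 0, "ay": 0, "az": 0, "x": 0.006, "y": 0.0005, "z": 0, "claw": 0.004},
    {"ax": 0, "ay": 0, "az": 0, "x": 0.006, "y": 0, "z": 0, "claw": 0.004},
    {"ax": 0, "ay": 0, "az": 0, "x": 0, "y": 0, "z": 0, "claw": 0.004},
  ],
)

```text
clock: 14.35
ee_pos: [498.3, 17.9, 86.4]
tool_rot: [0.667, 0.236, 0.666, -0.236]
force: [1.8, -1.3, -3.3]
grip_width: 0.12
```

```bash
python3 - <<'E'
from h import *
go((497.2,18.06,65),51,360)
E
```

```text
t 14.35 pos [498.27  17.88  86.41] jaw heading 51.02 grip 0.12015786518395014 q [-0.17  0.65  0.11  2.06 -0.16  0.44  0.96] F [ 1.76 -1.26 -3.3 ] M [-0.16 -0.25 -0.  ]
shift mm [21.4  -0.54 -0.97] turn deg [ 0.02  0.06 -0.01]
```

Call:
drive_tool(
  deltas=[
    {"ax": 0, "ay": 0, "az": 0, "x": 0.006, "y": 0, "z": 0.001, "claw": 0.004},
    {"ax": 0, "ay": 0, "az": 0, "x": 0.007, "y": 0, "z": 0, "claw": 0.004},
    {"ax": 0, "ay": 0, "az": 0, "x": 0.007, "y": 0, "z": 0, "claw": 0.004},
    {"ax": 0, "ay": 0, "az": 0, "x": 0, "y": 0, "z": 0, "claw": 0.004},
  ],
)

```text
clock: 14.85
ee_pos: [498.3, 17.5, 65.9]
tool_rot: [0.666, 0.236, 0.667, -0.236]
force: [0.6, 0.3, -3.5]
grip_width: 0.117
```

```bash
python3 - <<'E'
from h import *
go((497.2,18.06,65),51,360)
E
```

```text
t 14.85 pos [498.32  17.53  65.92] jaw heading 51.03 grip 0.117448629561235 q [-0.16  0.69  0.1   2.07 -0.17  0.39  0.96] F [ 0.55  0.31 -3.46] M [-0.05 -0.03  0.01]
shift mm [ 0.92 -0.29 -1.2 ] turn deg [ 0.03 -0.03  0.04]
```

The ring is down freely round the nut, with no contact load. The pivot radius from TCP to nut is 83 mm, so I'll turn 8° per row along the arc.

Call:
drive_tool(
  deltas=[
    {"ax": 4, "ay": 0, "az": 0, "x": 0, "y": 0.0058, "z": 0.0002, "claw": 0.004},
    {"ax": 8, "ay": 0, "az": 0, "x": 0, "y": 0.0115, "z": 0.0008, "claw": 0.004},
    {"ax": 8, "ay": 0, "az": 0, "x": 0, "y": 0.0115, "z": 0.0008, "claw": 0.004},
    {"ax": 8, "ay": 0, "az": 0, "x": 0, "y": 0.0115, "z": 0.0008, "claw": 0.004},
  ],
)

```text
clock: 15.35
ee_pos: [529.4, 41.0, 66.3]
tool_rot: [0.589, 0.39, 0.59, -0.392]
force: [-0.9, -4.6, -3.0]
grip_width: 0.126
```

```bash
cat >> h.py <<'E'
def arc(jaw,z,n=(562.5,-34.8),r=83):
    a=np.radians(jaw-90);t=np.array(n)-r*np.array([np.cos(a),np.sin(a)]);go((*t,z),jaw,360)
E
python3 - <<'E'
from h import *
arc(23,66)
E
```

```text
t 15.35 pos [529.39  40.98  66.34] jaw heading 22.91 grip 0.126045502039633 q [-0.29  0.73  0.24  1.98 -0.36  0.47  0.61] F [-0.85 -4.57 -2.99] M [-0.99  0.31  0.59]
shift mm [ 0.34  0.87 -0.31] turn deg [-0.09  0.02  0.17]
```

Call:
drive_tool(
  deltas=[
    {"ax": 8, "ay": 0, "az": 0, "x": 0, "y": 0.0118, "z": 0.0008, "claw": 0.004},
    {"ax": 8, "ay": 0, "az": 0, "x": 0, "y": 0.0115, "z": 0.0008, "claw": 0.004},
    {"ax": 8, "ay": 0, "az": 0, "x": 0, "y": 0.0115, "z": 0.0008, "claw": 0.004},
    {"ax": 8, "ay": 0, "az": 0, "x": 0, "y": 0.0115, "z": 0.0008, "claw": 0.004},
  ],
)

```text
clock: 15.85
ee_pos: [574.3, 47.2, 66.1]
tool_rot: [-0.458, -0.537, -0.46, 0.539]
force: [-2.6, -2.3, -2.5]
grip_width: 0.126
```

```bash
python3 - <<'E'
from h import *
arc(-9,66)
E
```

```text
t 15.85 pos [574.28  47.21  66.15] jaw heading -9.05 grip 0.12559607312157317 q [-0.39  0.8   0.41  1.86 -0.53  0.6   0.21] F [-2.65 -2.32 -2.5 ] M [-0.64  0.6   0.69]
shift mm [ 0.14  1.2  -0.16] turn deg [-0.05  0.07  0.22]
```

Call:
drive_tool(
  deltas=[
    {"ax": 8, "ay": 0, "az": 0, "x": 0, "y": 0.0118, "z": 0.0008, "claw": 0.004},
    {"ax": 8, "ay": 0, "az": 0, "x": 0, "y": 0.0115, "z": 0.0008, "claw": 0.004},
    {"ax": 8, "ay": 0, "az": 0, "x": 0, "y": 0.0115, "z": 0.0008, "claw": 0.004},
    {"ax": 8, "ay": 0, "az": 0, "x": 0, "y": 0.0115, "z": 0.0008, "claw": 0.004},
    {"ax": 0, "ay": 0, "az": 0, "x": 0, "y": 0, "z": 0, "claw": 0.004},
  ],
)

```text
clock: 16.48
ee_pos: [616.2, 28.3, 65.9]
tool_rot: [-0.294, -0.642, -0.294, 0.644]
force: [-2.4, -0.4, -2.7]
grip_width: 0.119
```

```bash
python3 - <<'E'
from h import *
arc(-41,66)
c=cam('side');im=c['img'];cam('top','t2.png')
cv2.imwrite('pics/s3.png',cv2.resize(im[180:290,290:430],None,fx=5,fy=5,interpolation=2)[:,:,::-1])
E
```

```text
t 16.475 pos [616.22  28.26  65.93] jaw heading -40.86 grip 0.11893449915605943 q [-0.43  0.88  0.58  1.75 -0.68  0.73 -0.2 ] F [-2.41 -0.39 -2.73] M [-0.22  0.57  0.22]
shift mm [-0.07  0.83 -0.16] turn deg [0.14 0.12 0.13]
```

View pics/s3.png

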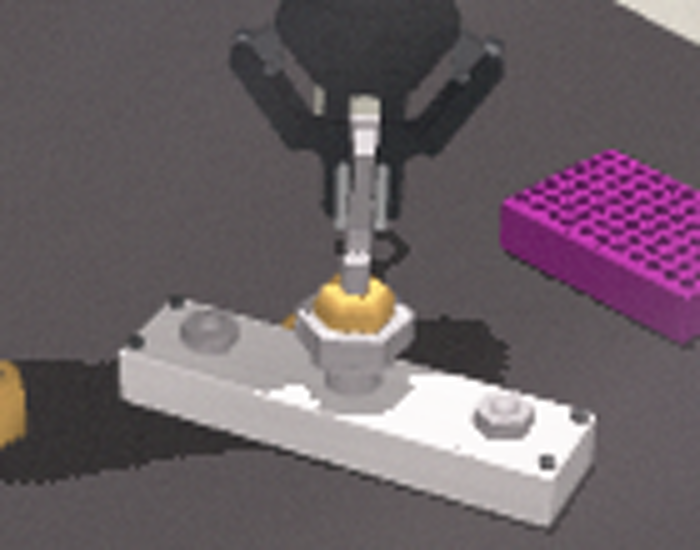

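The ring is still down on the nut after a 91.9° turn. Allowing for play, the nut is about 87–93° past tight. I'll back off 4° inside the play to unload, then lift straight up.

Call:
drive_tool(
  deltas=[
    {"ax": -4, "ay": 0, "az": 0, "x": 0, "y": -0.0055, "z": 0.0002, "claw": 0.004},
    {"ax": 0, "ay": 0, "az": 0, "x": 0, "y": 0, "z": 0, "claw": 0.004},
  ],
)

```text
clock: 16.82
ee_pos: [612.4, 31.4, 66.5]
tool_rot: [-0.316, -0.632, -0.316, 0.633]
force: [-2.3, -1.4, -4.2]
grip_width: 0.118
```

```bash
python3 - <<'E'
from h import *
arc(-37,66)
E
```

```text
t 16.825 pos [612.43  31.45  66.49] jaw heading -36.97 grip 0.11799441806564473 q [-0.43  0.86  0.56  1.76 -0.66  0.71 -0.15] F [-2.31 -1.41 -4.19] M [-0.36  0.51 -0.08]
shift mm [ 0.49 -0.01 -0.04] turn deg [0.03 0.03 0.04]
```

Call:
drive_tool(
  deltas=[
    {"ax": 0, "ay": 0, "az": 0, "x": -0.008, "y": 0, "z": 0.001, "claw": 0.004},
    {"ax": 0, "ay": 0, "az": 0, "x": -0.012, "y": 0, "z": 0, "claw": 0.004},
    {"ax": 0, "ay": 0, "az": 0, "x": -0.02, "y": 0, "z": 0, "claw": 0.004},
    {"ax": 0, "ay": 0, "az": 0, "x": -0.03, "y": 0, "z": 0, "claw": 0.004},
    {"ax": 0, "ay": 0, "az": 0, "x": 0, "y": 0, "z": 0, "claw": 0.004},
  ],
)

```text
clock: 17.45
ee_pos: [615.5, 30.5, 140.2]
tool_rot: [0.317, 0.635, 0.315, -0.63]
force: [0.4, -0.2, -2.6]
grip_width: 0.12
```

```bash
python3 - <<'E'
from h import *
go((487.5,277.4,140),81.4,360)
E
```

```text
t 17.45 pos [615.49  30.55 140.22] jaw heading -36.96 grip 0.1201314882808368 q [-0.47  0.77  0.64  1.72 -0.59  0.84 -0.21] F [ 0.39 -0.23 -2.6 ] M [-0.    0.03  0.06]
shift mm [  -0.73 -250.7  -120.29] turn deg [-118.36    0.19   -0.48]
```

Call:
drive_tool(
  deltas=[
    {"ax": 0, "ay": 0, "az": 0, "x": -0.01, "y": -0.042, "z": -0.02, "claw": 0.004},
    {"ax": 0, "ay": 0, "az": 0, "x": -0.01, "y": -0.042, "z": -0.02, "claw": 0.004},
    {"ax": 0, "ay": 0, "az": 0, "x": 0, "y": -0.042, "z": -0.02, "claw": 0.004},
    {"ax": 0, "ay": 0, "az": 0, "x": 0, "y": -0.042, "z": -0.02, "claw": 0.004},
    {"ax": 0, "ay": 0, "az": 0, "x": 0, "y": -0.042, "z": -0.02, "claw": 0.004},
  ],
)

```text
clock: 18.08
ee_pos: [504.1, 238.6, 156.4]
tool_rot: [0.316, 0.633, 0.316, -0.633]
force: [0.3, 1.8, -3.1]
grip_width: 0.122
```

Call:
drive_tool(
  deltas=[
    {"ax": 0, "ay": 0, "az": 0, "x": 0, "y": -0.041, "z": -0.02, "claw": 0.004},
    {"ax": -9, "ay": 0, "az": 0, "x": 0, "y": 0, "z": 0, "claw": 0.004},
    {"ax": -9, "ay": 0, "az": 0, "x": 0, "y": 0, "z": 0, "claw": 0.004},
    {"ax": -9, "ay": 0, "az": 0, "x": 0, "y": 0, "z": 0, "claw": 0.004},
    {"ax": -9, "ay": 0, "az": 0, "x": 0, "y": 0, "z": 0, "claw": 0.004},
  ],
)

```text
clock: 18.7
ee_pos: [484.1, 277.8, 156.3]
tool_rot: [-0.497, -0.503, -0.497, 0.503]
force: [-0.2, 0.4, -3.5]
grip_width: 0.118
```

Call:
drive_tool(
  deltas=[
    {"ax": -9, "ay": 0, "az": 0, "x": 0, "y": 0, "z": 0, "claw": 0.004},
    {"ax": -9, "ay": 0, "az": 0, "x": 0, "y": 0, "z": 0, "claw": 0.004},
    {"ax": -9, "ay": 0, "az": 0, "x": 0, "y": 0, "z": 0, "claw": 0.004},
    {"ax": -9, "ay": 0, "az": 0, "x": 0, "y": 0, "z": 0, "claw": 0.004},
    {"ax": -9, "ay": 0, "az": 0, "x": 0, "y": 0, "z": 0, "claw": 0.004},
  ],
)

```text
clock: 19.32
ee_pos: [484.2, 277.6, 156.3]
tool_rot: [0.652, 0.274, 0.652, -0.275]
force: [0.0, 0.1, -2.9]
grip_width: 0.121
```

Call:
drive_tool(
  deltas=[
    {"ax": -9, "ay": 0, "az": 0, "x": 0, "y": 0, "z": 0, "claw": 0.004},
    {"ax": -9, "ay": 0, "az": 0, "x": 0, "y": 0, "z": 0, "claw": 0.004},
    {"ax": -9, "ay": 0, "az": 0, "x": 0, "y": 0, "z": 0, "claw": 0.004},
    {"ax": -9, "ay": 0, "az": 0, "x": 0, "y": 0, "z": 0, "claw": 0.004},
    {"ax": 0, "ay": 0, "az": 0, "x": 0, "y": 0, "z": 0, "claw": 0.004},
  ],
)

```text
clock: 19.95
ee_pos: [484.3, 277.4, 156.4]
tool_rot: [0.704, 0.062, 0.705, -0.062]
force: [-0.3, 0.4, -2.6]
grip_width: 0.122
```

```bash
python3 - <<'E'
from h import *
go((487.5,277.4,14),81.4,360)
c=cam('top');im=c['img']
cv2.imwrite('pics/t3.png',cv2.resize(im[185:255,270:390],None,fx=6,fy=6,interpolation=2)[:,:,::-1])
E
```

```text
t 19.95 pos [484.26 277.44 156.4 ] jaw heading 79.91 grip 0.12199021973718763 q [-0.64  0.6   0.11  1.85 -0.1   0.7   0.92] F [-0.31  0.44 -2.63] M [ 0.02 -0.01 -0.02]
shift mm [142.39   0.5    3.27] turn deg [-1.49 -0.03 -0.01]
```

View pics/t3.png

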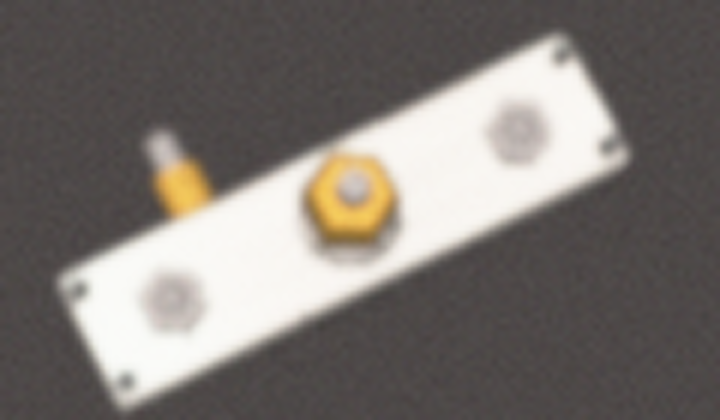

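The top crop shows the nut and manifold in place, with the spanner clear of them. I'll lay the spanner down.

Call:
drive_tool(
  deltas=[
    {"ax": -1.5, "ay": 0, "az": 0, "x": 0.04, "y": 0.0005, "z": 0.0033, "claw": 0.004},
    {"ax": 0, "ay": 0, "az": 0, "x": 0.05, "y": 0, "z": 0, "claw": 0.004},
    {"ax": 0, "ay": 0, "az": 0, "x": 0.035, "y": 0, "z": 0, "claw": 0.004},
    {"ax": 0, "ay": 0, "az": 0, "x": 0.012, "y": 0, "z": 0, "claw": 0.004},
    {"ax": 0, "ay": 0, "az": 0, "x": 0.004, "y": 0, "z": 0, "claw": 0.004},
  ],
)

```text
clock: 20.62
ee_pos: [487.9, 277.7, 15.5]
tool_rot: [0.705, 0.053, 0.705, -0.053]
force: [-0.2, 0.5, -2.5]
grip_width: 0.118
```

```bash
python3 - <<'E'
from h import *
go((487.5,277.4,13),81.4,360)
E
```

```text
t 20.625 pos [487.87 277.67  15.49] jaw heading 81.46 grip 0.11802903460474548 q [-0.61  0.82  0.06  1.91 -0.12  0.41  0.97] F [-0.22  0.47 -2.53] M [-0.03  0.   -0.05]
shift mm [ 2.49 -0.32 -0.33] turn deg [0.06 0.01 0.01]
```

Call:
drive_tool(
  deltas=[
    {"ax": 0, "ay": 0, "az": 0, "x": 0.002, "y": 0, "z": 0, "claw": 0.004},
    {"ax": 0, "ay": 0, "az": 0, "x": 0.0015, "y": 0, "z": 0, "claw": 0.004},
    {"ax": 0, "ay": 0, "az": 0, "x": 0, "y": 0, "z": 0, "claw": 0.004},
  ],
)

```text
clock: 21.0
ee_pos: [488.1, 277.8, 12.8]
tool_rot: [0.706, 0.053, 0.705, -0.052]
force: [0.1, 0.5, -3.4]
grip_width: 0.12
```

Call:
drive_tool(
  deltas=[
    {"ax": 0, "ay": 0, "az": 0, "x": 0, "y": 0, "z": 0, "claw": 0.02},
    {"ax": 0, "ay": 0, "az": 0, "x": 0, "y": 0, "z": 0, "claw": 0.04},
    {"ax": 0, "ay": 0, "az": 0, "x": 0, "y": 0, "z": 0, "claw": 0.05},
    {"ax": 0, "ay": 0, "az": 0, "x": -0.06, "y": 0, "z": 0, "claw": 0.05},
    {"ax": 0, "ay": 0, "az": 0, "x": -0.06, "y": 0, "z": 0, "claw": 0.06},
  ],
)

```text
clock: 21.62
ee_pos: [487.1, 277.2, 132.6]
tool_rot: [0.705, 0.052, 0.706, -0.053]
force: [0.7, 0.5, -0.0]
grip_width: 0.702
```

Call:
drive_tool(
  deltas=[
    {"ax": 0, "ay": 0, "az": 0, "x": -0.06, "y": 0, "z": 0, "claw": 0.085},
    {"ax": 0, "ay": 0, "az": 0, "x": 0, "y": 0, "z": 0, "claw": 0.085},
  ],
)

```text
clock: 21.88
ee_pos: [490.7, 279.2, 197.2]
tool_rot: [0.708, 0.055, 0.702, -0.05]
force: [-0.7, 0.4, -0.4]
grip_width: 0.989
```

```bash
python3 - <<'E'
from h import *
go((562,-32,190),23,180)
c=cam('wrist','w6.png');im=c['img']
print(proj(c,(486,276.5,34)))
E
```

```text
t 21.875 pos [490.68 279.19 197.2 ] jaw heading 81.51 grip 0.9891677371414956 q [-0.64  0.54  0.12  1.81 -0.09  0.78  0.94] F [-0.71  0.36 -0.39] M [0.03 0.07 0.05]
shift mm [   6.09 -297.3   116.42] turn deg [58.51  0.22 -0.59]
(np.float64(317.53059395223335), np.float64(215.8983994132471))
```

View pics/w6.png

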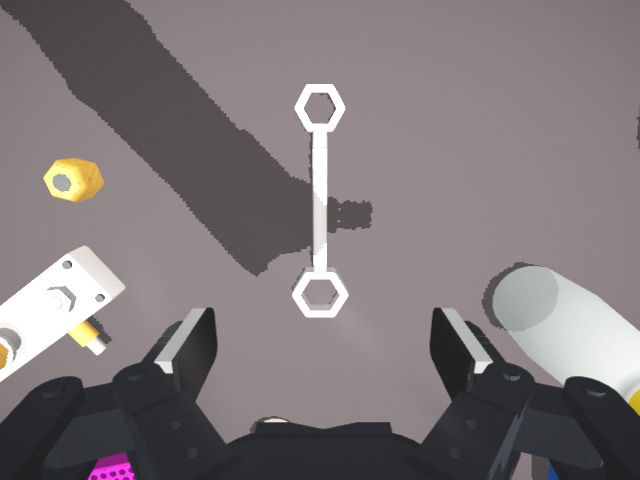

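The spanner lies flat again with rings at (320,107) and (320,294), in its original place. That was the twelfth and last picture, so I'll check the nut numerically from above.

Call:
drive_tool(
  deltas=[
    {"ax": 0, "ay": 0, "az": 0, "x": 0.001, "y": -0.05, "z": 0.0195, "claw": 0.085},
    {"ax": 0, "ay": 0, "az": 0, "x": 0.001, "y": -0.05, "z": 0.0195, "claw": 0.085},
    {"ax": 0, "ay": 0, "az": 0, "x": 0.001, "y": -0.05, "z": 0.0195, "claw": 0.085},
    {"ax": 0, "ay": 0, "az": 0, "x": 0.001, "y": -0.05, "z": 0.0195, "claw": 0.085},
    {"ax": 0, "ay": 0, "az": 0, "x": 0.001, "y": -0.05, "z": 0.0195, "claw": 0.085},
  ],
)

```text
clock: 22.55
ee_pos: [546.2, 14.3, 185.3]
tool_rot: [0.704, 0.052, 0.706, -0.052]
force: [1.8, 0.1, 0.1]
grip_width: 0.996
```

Call:
drive_tool(
  deltas=[
    {"ax": 0, "ay": 0, "az": 0, "x": 0, "y": -0.047, "z": 0.019, "claw": 0.085},
    {"ax": 10, "ay": 0, "az": 0, "x": 0, "y": 0, "z": 0, "claw": 0.085},
    {"ax": 10, "ay": 0, "az": 0, "x": 0, "y": 0, "z": 0, "claw": 0.085},
    {"ax": 10, "ay": 0, "az": 0, "x": 0, "y": 0, "z": 0, "claw": 0.085},
    {"ax": 10, "ay": 0, "az": 0, "x": 0, "y": 0, "z": 0, "claw": 0.085},
  ],
)

```text
clock: 23.18
ee_pos: [557.7, -33.3, 185.2]
tool_rot: [0.643, 0.292, 0.645, -0.293]
force: [0.6, -0.7, -0.2]
grip_width: 0.992
```

Call:
drive_tool(
  deltas=[
    {"ax": 10, "ay": 0, "az": 0, "x": 0, "y": 0, "z": 0, "claw": 0.085},
    {"ax": 10, "ay": 0, "az": 0, "x": 0, "y": 0, "z": 0, "claw": 0.085},
    {"ax": 10, "ay": 0, "az": 0, "x": 0, "y": 0, "z": 0, "claw": 0.085},
    {"ax": 0, "ay": 0, "az": 0, "x": 0, "y": 0, "z": 0, "claw": 0.085},
  ],
)

```text
clock: 23.68
ee_pos: [558.0, -33.2, 185.5]
tool_rot: [0.547, 0.446, 0.549, -0.448]
force: [0.1, 0.1, 0.3]
grip_width: 0.996
```

```bash
cat > fit.py <<'E'
from h import *
def fit(c,im):
    hsv=cv2.cvtColor(im,cv2.COLOR_RGB2HSV)
    u,v=map(int,proj(c,(562.5,-34.8,70)))
    m=((hsv[:,:,1]>90)&(hsv[:,:,0]>10)&(hsv[:,:,0]<40)&(hsv[:,:,2]>60)).astype(np.uint8)
    w=np.zeros_like(m);w[v-36:v+36,u-34:u+34]=1;m*=w
    k,l,st,_=cv2.connectedComponentsWithStats(m);i=1+np.argmax(st[1:,4]);h=cv2.convexHull(np.argwhere(l==i)[:,::-1].copy())
    m=np.zeros_like(m);cv2.fillPoly(m,[h],1)
    def sil(cx,cy,t):
        P=[]
        for z,af in((51,32),(75,32),(81,25)):
            r=af/2/np.cos(np.pi/6)
            for k in range(6):
                a=np.radians(t+30+60*k);P.append(proj(c,(cx+r*np.cos(a),cy+r*np.sin(a),z)))
        M=np.zeros_like(m);cv2.fillPoly(M,[(cv2.convexHull(np.array(P,np.float32))*16).astype(int)],1,shift=4);return M
    b=min((int(np.sum(sil(x,y,t)!=m)),x,y,t) for x in np.arange(559,567,1) for y in np.arange(-38,-30,1) for t in range(0,60,3))
    e=sorted((min((int(np.sum(sil(x,y,t)!=m)),x,y) for x in b[1]+np.arange(-1,1.1,.5) for y in b[2]+np.arange(-1,1.1,.5)),t) for t in range(0,60,2))
    print(int(m.sum()),e[:5])
E
python3 - <<'E'
from fit import *
go((562,-32,190),10)
c=cam('wrist');fit(c,c['img'])
# same fit on the first wrist picture as a check (flats were at 35)
d=dict(c);d['position']=np.array([552.7,43.02,333.82])
s=R.from_matrix(R.from_euler('z',5.24-np.degrees(np.arctan2(*rot(state()['tool_rot']).as_matrix()[[1,0],1])),degrees=True).as_matrix())*rot(c['attitude'])
q=s.as_quat();d['attitude']=[q[3],q[0],q[1],q[2]]
fit(d,cv2.imread('pics/w1.png')[:,:,::-1])
E
```

```text
t 23.675 pos [557.96 -33.22 185.48] jaw heading 11.63 grip 0.99564952428732 q [-0.28  0.6   0.45  1.83 -0.35  0.8   0.55] F [0.07 0.07 0.31] M [-0.08  0.05  0.04]
shift mm [-4.53  4.19 -0.38] turn deg [1.63 0.01 0.2 ]
1969 [((57, np.float64(561.5), np.float64(-34.0)), 58), ((79, np.float64(561.5), np.float64(-34.0)), 0), ((81, np.float64(561.5), np.float64(-34.0)), 2), ((83, np.float64(561.5), np.float64(-34.0)), 56), ((88, np.float64(561.5), np.float64(-33.5)), 54)]
1880 [((73, np.float64(560.5), np.float64(-34.0)), 36), ((77, np.float64(560.5), np.float64(-34.0)), 42), ((82, np.float64(560.5), np.float64(-34.0)), 38), ((83, np.float64(560.5), np.float64(-34.0)), 40), ((93, np.float64(560.5), np.float64(-34.0)), 34)]
```

The nut's flats now fit at 58° (mod 60, i.e. -2°). That is about 83° with the spanner from -39°, plus 0–6° of finger overrun, so 83–89° against a window of 73–107°. I'll hand in.

```bash
python3 - <<'E'
from cell import *
print(close_job(),state()['clock'])
E
```

```text
the job is handed in; nothing more can be done
the job is handed in; nothing more can be done
```

I ran the nut down with the fingers, tightened it with the larger spanner, and laid the spanner back where it had been. The job was handed in at about 24 s of the 72 s allowed.

- **Finger-tight:** the nut went about 74° clockwise. I stopped when the hand felt a steady 0.39 N·m at a pause; every earlier pause read 0.10 N·m or less.
- **Quarter turn:** the big ring went down freely round the nut, and I swung the spanner 92°. The horizontal force stayed under 5 N at each reading. I then backed off 4° inside the hexagon's play and lifted straight up.
- **Last checks:**
  - The spanner lies flat within a few millimetres of its start, and the gripper is open and clear.
  - A camera fit of the nut's flats shows it turned about 83° with the spanner. With 0–6° of finger overrun, that puts it 83–89° past finger-tight, inside the 73–107° window.

The camera fit read about 4° less than my estimate from the spanner's swing and play (87–93°). The fit is only good to about 2–4°. The hand-in gave no verdict, and I did not measure the bystanders' positions again.

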